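# Scrap the burnt pack, find the sound spare by weight

## Robot

A 6-joint arm with a two-finger parallel gripper is mounted at the origin on the work surface. World frame = base frame: x ahead of the robot, y to its left, z up, the work surface at z = 0. Lengths are in m, angles in rad, forces in N, time in s.
With the tool pointing down it reaches from about 0.35 to 0.85 m from the base axis. Payload 8.1 kg.
Tool frame: the origin (TCP) lies between the finger pads; the fingertips stand 11 mm ahead of it and the grasp point (between the pads) lies 8 mm behind it (robot.tips_ahead is the distance from the TCP to the fingertips, in m); z points along the fingers, y is the line along which they close (so a half turn about z gives the same grasp; the last joint's range is limited). The gripper opens to 93 mm and grips with 3 to 60 N. Pads are 15 mm wide; open, the fingers measure 128 mm over their backs; the gripper's body (75 mm by 188 mm) begins 65 mm behind the grasp point.
Start: joints at [1.072, 0.13, 1.488, -0, 1.523, -0.085], TCP at [0.241, 0.549, 0.23] pointing down, gripper open.
Joint ranges: [-2.96, 2.96], [-0.89, 2.26], [0.02, 2.5], [-1.34, 4.48], [0, 2.73], [-2.66, 2.66]. Speed limits (rad/s): [2.39, 2.39, 2.79, 3.14, 3.14, 3.14].

## Interface

Orientations are given as a rotation vector (axis times angle).
In Python, from plant import robot gives the robot as it stands. The module is installed in compiled form; this text tells all that it offers.
- The arm moves only by the tool move_arm, never from a script. Its argument "deltas" is one flat list of numbers, 7 for each row, row after row: the shift along the tool's x, y, z in m, then the turn, a rotation vector about the tool's x, y, z in rad, then the opening, from 0 (shut) to 1 (fully open). A call has 1 to 12 rows; each row is the pose to reach, as a shift and turn from the pose commanded when the call began, along the tool's axes at that moment; what a row does not reach only later rows make up. A row lasts 1/8 s, in which the tool goes at most 62.5 mm and 10.7 degrees, less where a joint would pass 70% of its speed; a pose out of reach is approached as far as the arm can. A call with a gripper value outside its range is refused whole. The fingers move at their own pace and stop on an object; "squeeze" is the grip in N (left out, the last holds). Time passes only in rows, so rows that repeat a pose let the fingers close. It gives the time, the measured TCP pose, the force, the opening and the grip force at its end, in the units of the state.
- robot.read_state(): the state, without advancing time (a new reading comes with each control period).
- robot.read_camera(name): name is "scene" or "top" or "wrist"; returns (picture, depth): 420x560x3 uint8, red, green, blue; 420x560 float32, m along the optical axis (not along the pixel's ray), 0 where there is no reading.
- robot.camera_model(name): a dict with "K" (3x3 intrinsics, pixels), "R" (3x3) and "t" (3): a world point X has camera coordinates R X + t; the wrist camera has in their place "tool_from_camera" (4x4, takes a point from camera to tool coordinates, whose origin is the TCP and whose axes are the flange's). Camera axes: x right, y down, z forward; pixel columns grow to the right and rows downward; lengths in m; the calibration is good to about 2 mm. A picture is of the moment at which its call begins: read the wrist's pose just before it. camera_model takes no time and is no camera call.
- robot.close_job(): hands the job in; it is judged then, once.
Trained networks look in the newest picture that a camera, given by its name, has taken for a name from the list of things; names that differ only in an ending like _2 or _b are one class to them, and where a whole thing is asked for, a point or a joint stands for the part that bears it (a point fixed in the world has none). Each returns a list of dicts, best first, with "confidence" (0 to 1); they miss things now and then, are a little off and sometimes report something else, mostly with a low value. They report only what shows in the picture. A call takes as long as a camera call.
- robot.recognise(camera, label): "uv" ([column, row] in pixels, amid what is visible of it).
The state is a dict: "t": time; "q": joint angles; "dq": joint speeds; "joint_torque": joint torques, N m; "tool_pos": TCP position; "orientation": TCP orientation; "force": force on the tool from outside, world axes, zero at the start; "wrist_torque": the same for the moment, N m; "opening": finger opening in m; "gripper_force": force on a finger pad.
Only numpy, scipy, OpenCV 4.12 (cv2) and the standard library are available. Lean on these libraries where they do the work, as an engineer would, in place of code of your own. Each camera call takes 0.05 s, during which the arm holds its last target. There are 200 camera calls.

## Task

First drop the burnt yellow battery pack into the red scrap bin. Then, since one of the two identical blue spare packs is a fake with hollow cells, lift each blue pack clear of the table in turn to feel which is heavier, and leave the lighter one standing upright where it stood. Finish while still holding the heavier one up in the gripper, upright and still, about 12 cm above the middle of the green mat, and leave everything else on the table where it is.

Things in the scene. Friction and masses are not known exactly. Their poses are not given: they have to be found in the camera images.
- old_pack: burnt battery pack in a yellow sleeve, two cells, standing upright: 67 long (own x) x 34 wide (own y) x 74 high, about 260 g, brown scorch near the top and a black tape band. Origin at the centre of its underside, z up
- old_pack_mid (a point): the middle of the yellow pack, 37 mm above its origin
- pack_1: a blue sleeved battery pack of three cells in a row, standing upright: 100 long (own x) x 34 wide (own y, flat sides 66 long between rounded ends) x 74 high, white and silver cell ends on top. Origin at the centre of its underside, z up. It looks exactly like the other blue pack; the sound one weighs roughly 400 to 540 g and the one with hollow cells roughly 160 to 250 g, and either of the two may be the sound one; grip it across its 34 mm width
- pack_2: a blue sleeved battery pack of three cells in a row, standing upright: 100 long (own x) x 34 wide (own y, flat sides 66 long between rounded ends) x 74 high, white and silver cell ends on top. Origin at the centre of its underside, z up. It looks exactly like the other blue pack; the sound one weighs roughly 400 to 540 g and the one with hollow cells roughly 160 to 250 g, and either of the two may be the sound one; grip it across its 34 mm width
- scrap_bin: fixed red plastic bin, open on top, outside 190 (own x) x 150 (own y) x 75 high, walls and floor 5 thick. Origin at the centre of its underside, on the table
- mat: fixed flat green work mat, 190 (own x) x 150 (own y) x 3 thick. Origin at the centre of its underside, on the table
- table: the white work table, fixed, top at height 0
- reel: bystander: green solder reel lying flat, 54 diameter x 24 high, origin at the centre of its underside; leave it alone
- screwdriver: bystander: red-handled screwdriver lying beyond the packs, handle towards its own -x, origin on its underside; leave it alone
- screw_jar: bystander: glass jar of 60 diameter x 70 high with a steel cap, origin at the centre of its underside; leave it alone
- meter: bystander: yellow and black hand multimeter lying flat, 150 (own x) x 75 x 34 high, origin at the centre of its underside; leave it alone
- wrench: bystander: steel wrench lying flat beyond the packs, handle towards its own -x, origin on its underside; leave it alone

How it is judged:
By the outcome, as a careful person would: the job done as asked, in the order asked, and still so for the second after the job is handed in, while the arm keeps its last pose, push and grip.
It also fails if it takes over 72 s, if anything falls off the work surface, if the arm or the gripper's body presses on something with over 40 N, if the wrist force passes 120 N, or if a joint passes its speed limit or range.

## Working session

There is one attempt and no reset: what is moved stays moved. The work goes in short steps, Python scripts to look and compute and a tool call to move; the robot and the scene stay as the last step left them, time stands still between calls to the robot, and variables do not carry over. Pictures are saved under pics/ and viewed, at most 10 in all, crops included, and the job is handed in when it is done.

Besides the shell and the picture viewer there is one more tool, called as name(argument=value, ...) on one line, values as JSON. move_arm: Moves the arm, as the interface text tells. Its arguments: {"type":"object","properties":{"deltas":{"type":"array","items":{"type":"number"}},"squeeze":{"type":"number"}},"required":["deltas"]}

```bash
mkdir -p pics; cat > h.py <<'E'
import numpy as np, cv2
from scipy.spatial.transform import Rotation as Ro
from plant import robot
np.set_printoptions(precision=4,suppress=True)
def cloud(name,depth,st=None):
    m=robot.camera_model(name); K=np.array(m["K"])
    v,u=np.mgrid[:depth.shape[0],:depth.shape[1]]
    P=np.stack([(u-K[0,2])/K[0,0]*depth,(v-K[1,2])/K[1,1]*depth,depth],-1)
    if name=="wrist":
        T=np.array(m["tool_from_camera"]); P=P@T[:3,:3].T+T[:3,3]
        R=Ro.from_rotvec(st["orientation"]).as_matrix(); P=P@R.T+np.array(st["tool_pos"])
    else: P=(P-np.array(m["t"]))@np.array(m["R"])
    return P
E
python3 - <<'E'
from h import *
s=robot.read_state(); print({k:np.round(s[k],4) for k in s})
print(Ro.from_rotvec(s["orientation"]).as_matrix())
for c in ["top","scene"]:
    im,d=robot.read_camera(c); cv2.imwrite(f"pics/{c}0.png",im[:,:,::-1]); P=cloud(c,d); np.save(c+"0.npy",P)
    for l in ["old_pack","pack_1","scrap_bin","mat","reel","screwdriver","screw_jar","meter","wrench"]:
        for r in robot.recognise(c,l)[:3]:
            u,v=np.round(r["uv"]).astype(int); print(c,l,u,v,round(r["confidence"],2),P[v,u])
E
```

```text
{'t': np.float64(0.0), 'q': array([ 1.0716,  0.1312,  1.4893,  0.    ,  1.523 , -0.0854]), 'dq': array([ 0.0006, -0.0017,  0.001 ,  0.001 , -0.0007,  0.0021]), 'joint_torque': array([  0.002 , -55.9853, -49.176 ,   0.0768,   0.0353,  -0.0001]), 'tool_pos': array([0.241 , 0.5489, 0.2286]), 'orientation': array([-0.6452, -3.0741,  0.0028]), 'force': array([-0.495 ,  0.2201,  0.5217]), 'wrist_torque': array([-0.0083, -0.0029, -0.0107]), 'gripper_force': np.float64(0.0), 'opening': np.float64(0.0931)}
[[-0.9156  0.4021 -0.0009]
 [ 0.4021  0.9156 -0.0016]
 [ 0.0002 -0.0018 -1.    ]]
top old_pack 327 189 0.97 [ 0.6131 -0.1096  0.0735]
top pack_1 262 268 0.89 [0.4402 0.0291 0.076 ]
top pack_1 228 195 0.76 [0.5971 0.1069 0.0719]
top pack_1 119 174 0.31 [0.6415 0.3491 0.0697]
top scrap_bin 420 275 0.61 [ 0.4295 -0.3305  0.0038]
top scrap_bin 261 268 0.41 [0.4402 0.0313 0.0738]
top mat 124 278 0.84 [0.415  0.3467 0.0027]
top reel 274 173 0.85 [0.6607 0.0083 0.0247]
top reel 325 188 0.21 [ 0.6153 -0.1052  0.0734]
top screwdriver 239 131 0.89 [0.7618 0.093  0.0268]
top screw_jar 116 175 0.86 [0.6389 0.3549 0.071 ]
top screw_jar 231 197 0.33 [0.5923 0.1    0.0739]
top meter 450 164 0.61 [ 0.6841 -0.3998  0.0391]
top wrench 328 129 0.8 [ 0.7787 -0.1214  0.005 ]
scene old_pack 261 241 0.72 [ 0.6516 -0.1179  0.0634]
scene pack_1 284 182 0.81 [0.4824 0.0186 0.0679]
scene pack_1 333 211 0.79 [0.6278 0.094  0.0614]
scene scrap_bin 155 220 0.64 [ 0.4225 -0.3358  0.0033]
scene mat 368 158 0.92 [0.4189 0.3346 0.0041]
scene mat 309 246 0.15 [0.6817 0.0005 0.0226]
scene reel 156 217 0.64 [ 0.4117 -0.3307  0.0024]
scene reel 309 245 0.55 [0.6771 0.0029 0.0203]
scene screwdriver 359 261 0.91 [0.7749 0.0917 0.0254]
scene screw_jar 423 197 0.64 [0.6737 0.3443 0.0593]
scene meter 148 308 0.71 [ 0.711  -0.4143  0.0327]
scene wrench 279 299 0.63 [ 0.7884 -0.1287  0.0077]
```

View pics/top0.png

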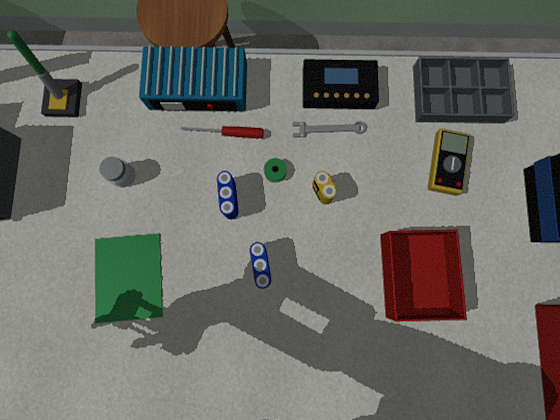

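View pics/scene0.png

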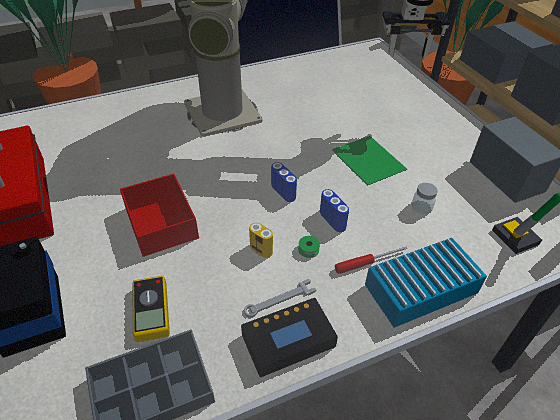

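The top picture shows the yellow pack at (325,187), blue packs at (228,195) and (260,265), the bin at (423,275) and the mat at (128,278), and the recognised points agree with these. Next I'll fit the footprints from depth.

```bash
python3 - <<'E'
from h import *
P=np.load("top0.npy"); S=np.load("scene0.npy")
def fit(Q,c,r,z0,z1):
    q=Q.reshape(-1,3); m=(np.hypot(q[:,0]-c[0],q[:,1]-c[1])<r)&(q[:,2]>z0)&(q[:,2]<z1); q=q[m]
    (x,y),(w,h),a=cv2.minAreaRect(q[:,:2].astype(np.float32)); b=cv2.boxPoints(((x,y),(w,h),a))
    e=b[1]-b[0] if np.linalg.norm(b[1]-b[0])>np.linalg.norm(b[2]-b[1]) else b[2]-b[1]
    return len(q),np.array([x,y]),np.array([w,h]),"long dir deg",round(np.degrees(np.arctan2(e[1],e[0]))%180,1),"med z",round(float(np.median(q[:,2])),4)
for n,c in dict(old=(.613,-.11),A=(.6,.107),B=(.44,.03)).items():
    print(n,"top",fit(P,c,.075,.062,.09)); print(n,"scene",fit(S,c,.075,.068,.09))
print("bin rim",fit(P,(.43,-.33),.16,.06,.09)); print("bin sc",fit(S,(.43,-.33),.16,.06,.09))
for n in["top","scene"]:
    im=cv2.cvtColor(cv2.imread(f"pics/{n}0.png"),cv2.COLOR_BGR2HSV); Q=P if n=="top" else S
    m=(im[:,:,0]>45)&(im[:,:,0]<75)&(im[:,:,1]>120)
    print("mat",n,fit(Q[m],(.415,.34),.15,-.01,.015))
E
```

```text
old top (432, array([ 0.6224, -0.1049]), array([0.0652, 0.0354]), 'long dir deg', np.float32(25.2), 'med z', 0.0735)
old scene (281, array([ 0.6275, -0.1095]), array([0.0658, 0.0363]), 'long dir deg', np.float32(23.3), 'med z', 0.074)
A top (662, array([0.6024, 0.1131]), array([0.0992, 0.0342]), 'long dir deg', np.float32(6.8), 'med z', 0.0738)
A scene (351, array([0.6065, 0.1083]), array([0.1004, 0.0348]), 'long dir deg', np.float32(7.5), 'med z', 0.0741)
B top (701, array([0.4466, 0.0349]), array([0.0987, 0.0338]), 'long dir deg', np.float32(10.8), 'med z', 0.0739)
B scene (298, array([0.451, 0.03 ]), array([0.0995, 0.0364]), 'long dir deg', np.float32(11.9), 'med z', 0.0743)
bin rim (1212, array([ 0.4307, -0.3189]), array([0.1904, 0.1518]), 'long dir deg', np.float32(1.9), 'med z', 0.0728)
bin sc (832, array([ 0.4353, -0.3225]), array([0.196 , 0.1507]), 'long dir deg', np.float32(2.0), 'med z', 0.0717)
mat top (5403, array([0.4177, 0.3379]), array([0.1884, 0.1483]), 'long dir deg', np.float32(5.7), 'med z', 0.0029)
mat scene (1689, array([0.4211, 0.3354]), array([0.1963, 0.1523]), 'long dir deg', np.float32(5.7), 'med z', 0.0031)
```

```bash
cat >> h.py <<'E'
def go(x,y,z,yaw):
    "tool-frame delta to the down pose with tool y at world angle yaw (deg)"
    s=robot.read_state(); R=Ro.from_rotvec(s["orientation"]); a=np.radians(yaw)
    Y=np.array([np.cos(a),np.sin(a),0]); Z=np.array([0,0,-1.]); T=Ro.from_matrix(np.stack([np.cross(Y,Z),Y,Z],1))
    print("at",np.array(s["tool_pos"]),"q",np.array(s["q"]),"d",R.inv().apply(np.array([x,y,z])-s["tool_pos"]),"rot",(R.inv()*T).as_rotvec())
E
python3 - <<'E'
from h import *
go(.625,-.107,.23,-65.5)
print(robot.camera_model("wrist"))
E
```

```text
at [0.2412 0.5494 0.2296] q [ 1.0716  0.1304  1.4882 -0.      1.523  -0.0854] d [-0.6153 -0.4467 -0.0003] rot [-0.      0.      2.3002]
{'K': array([[330.9546,   0.    , 280.174 ],
       [  0.    , 330.9546, 211.348 ],
       [  0.    ,   0.    ,   1.    ]]), 'tool_from_camera': array([[-0.0007, -0.9713, -0.2378,  0.0656],
       [ 1.    , -0.0005, -0.0011, -0.0008],
       [ 0.001 , -0.2378,  0.9713, -0.1567],
       [ 0.    ,  0.    ,  0.    ,  1.    ]])}
```

move_arm(deltas=[-0.0615, -0.0447, 0, 0, 0, 0.2, 0.65, -0.123, -0.0893, 0, 0, 0, 0.4, 0.65, -0.1846, -0.134, 0, 0, 0, 0.6, 0.65, -0.246, -0.1787, 0, 0, 0, 0.8, 0.65, -0.308, -0.2234, 0, 0, 0, 1.0, 0.65, -0.369, -0.268, 0, 0, 0, 1.2, 0.65, -0.431, -0.3127, 0, 0, 0, 1.4, 0.65, -0.492, -0.3574, 0, 0, 0, 1.6, 0.65, -0.554, -0.402, 0, 0, 0, 1.8, 0.65, -0.615, -0.4467, 0, 0, 0, 2.0, 0.65, -0.615, -0.4467, 0, 0, 0, 2.17, 0.65, -0.615, -0.4467, 0, 0, 0, 2.3, 0.65], squeeze=25)

```text
t: 2.5
tool_pos: [0.6205, -0.1001, 0.2298]
orientation: [3.055, 0.734, 0.001]
force: [0.7, 1.3, 1.1]
opening: 0.0603
gripper_force: 0.0
```

move_arm(deltas=[0, 0, 0, 0, 0, 0, 0.65, 0, 0, 0, 0, 0, 0, 0.65])

```text
t: 2.75
tool_pos: [0.6194, -0.0981, 0.2292]
orientation: [-3.051, -0.744, 0.001]
force: [-1.1, 0.6, 0.3]
opening: 0.0602
gripper_force: 0.0
```

```bash
cat >> h.py <<'E'
def look(tag,c,lo=.066,hi=.085,r=.075):
    s=robot.read_state(); im,d=robot.read_camera("wrist"); cv2.imwrite(f"pics/{tag}.png",im[:,:,::-1])
    P=cloud("wrist",d,s); q=P.reshape(-1,3)[d.ravel()>0]; q=q[(np.hypot(q[:,0]-c[0],q[:,1]-c[1])<r)&(q[:,2]>lo)&(q[:,2]<hi)]
    (x,y),wh,a=cv2.minAreaRect(q[:,:2].astype(np.float32)); b=cv2.boxPoints(((x,y),wh,a)); e1,e2=b[1]-b[0],b[2]-b[1]
    e=e1 if np.linalg.norm(e1)>np.linalg.norm(e2) else e2
    print(tag,"centre",x,y,"size",wh,"long",np.degrees(np.arctan2(e[1],e[0]))%180,"z",np.median(q[:,2]),len(q))
    return P
E
python3 - <<'E'
from h import *
look("w1",(.625,-.107))
go(.625,-.107,.23,-65.5)
E
```

```text
w1 centre 0.6261758804321289 -0.10898495465517044 size (0.06578421592712402, 0.03473873436450958) long 27.36477 z 0.07606542598925273 2168
at [ 0.6194 -0.0974  0.2296] q [-0.238   0.2032  1.4073  0.0004  1.5314  0.8535] d [ 0.0006  0.0111 -0.0004] rot [-0.0005  0.      0.0516]
```

View pics/w1.png

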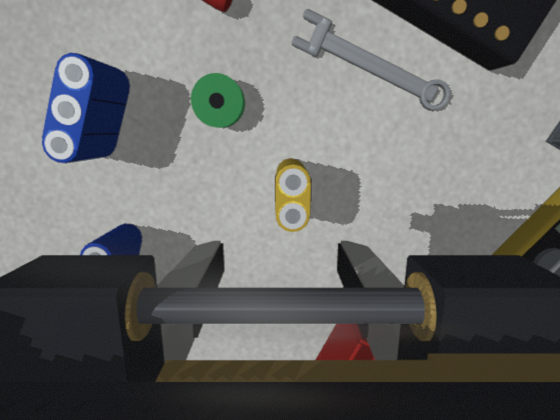

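```bash
python3 -c "
from h import *
go(.626,-.108,.035,-64)"
```

```text
at [ 0.6194 -0.0974  0.2296] q [-0.238   0.2032  1.4073  0.0004  1.5314  0.8535] d [0.001  0.0125 0.1946] rot [-0.0005  0.      0.0254]
```

move_arm(deltas=[0.001, 0.0125, 0.03, 0, 0, 0.025, 0.65, 0.001, 0.0125, 0.07, 0, 0, 0.025, 0.65, 0.001, 0.0125, 0.11, 0, 0, 0.025, 0.65, 0.001, 0.0125, 0.145, 0, 0, 0.025, 0.65, 0.001, 0.0125, 0.175, 0, 0, 0.025, 0.65, 0.001, 0.0125, 0.19, 0, 0, 0.025, 0.65, 0.001, 0.0125, 0.19, 0, 0, 0.025, 0.65, 0.001, 0.0125, 0.19, 0, 0, 0.025, 0, 0.001, 0.0125, 0.19, 0, 0, 0.025, 0, 0.001, 0.0125, 0.19, 0, 0, 0.025, 0, 0.001, 0.0125, 0.19, 0, 0, 0.025, 0, 0.001, 0.0125, 0.19, 0, 0, 0.025, 0], squeeze=25)

```text
t: 4.3
tool_pos: [0.6269, -0.1089, 0.0407]
orientation: [3.061, 0.705, 0.002]
force: [-1.5, 1.0, 6.5]
opening: 0.0335
gripper_force: 24.9
```

move_arm(deltas=[0, 0, 0, 0, 0, 0, 0, 0, 0, -0.02, 0, 0, 0, 0, 0, 0, -0.06, 0, 0, 0, 0, 0, 0, -0.11, 0, 0, 0, 0, 0, 0, -0.15, 0, 0, 0, 0, 0, 0, -0.17, 0, 0, 0, 0, 0, 0, -0.17, 0, 0, 0, 0, 0, 0, -0.17, 0, 0, 0, 0])

```text
t: 5.3
tool_pos: [0.6251, -0.1086, 0.2072]
orientation: [-3.06, -0.705, 0.005]
force: [0.9, 0.4, -2.9]
opening: 0.0343
gripper_force: 24.9
```

```bash
python3 -c "
from h import *
print(robot.read_state()['force'])
go(.433,-.321,.21,-88)"
```

```text
[ 0.8795  0.3509 -2.8515]
at [ 0.6251 -0.1086  0.2072] q [-0.2527  0.2367  1.4097 -0.      1.4986  0.8653] d [-0.2657  0.107  -0.0023] rot [-0.0017  0.0031  0.4178]
```

move_arm(deltas=[-0.045, 0.018, 0, 0, 0, 0.1, 0, -0.09, 0.036, 0, 0, 0, 0.2, 0, -0.135, 0.054, 0, 0, 0, 0.3, 0, -0.18, 0.072, 0, 0, 0, 0.4, 0, -0.225, 0.09, 0, 0, 0, 0.418, 0, -0.266, 0.107, 0, 0, 0, 0.418, 0, -0.266, 0.107, 0, 0, 0, 0.418, 0, -0.266, 0.107, 0, 0, 0, 0.418, 0])

```text
t: 6.3
tool_pos: [0.4334, -0.3207, 0.2079]
orientation: [-3.139, -0.054, 0.003]
force: [-0.0, 0.0, -3.2]
opening: 0.0339
gripper_force: 24.9
```

```bash
python3 -c "
from h import *
print(robot.read_state()['force'])
P=look('w2',(.433,-.321),.06,.085,.2)
go(.433,-.321,.06,-88)"
```

```text
[-0.0463  0.033  -3.2457]
w2 centre 0.4521203637123108 -0.3222746253013611 size (0.15076689422130585, 0.15059225261211395) long 2.222487 z 0.0757699400123252 4377
at [ 0.4338 -0.3204  0.2082] q [-0.7315 -0.0207  1.6839  0.0004  1.4807  0.8041] d [-0.0007  0.0009  0.1482] rot [-0.0019  0.0014  0.0003]
```

View pics/w2.png

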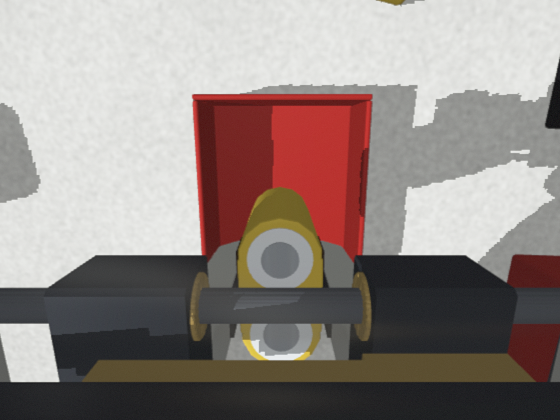

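The yellow pack is held upright at (280,280) and centred between the bin's side walls (columns 197–370). I'll lower it and release.

move_arm(deltas=[0, 0.001, 0.03, 0, 0, 0, 0, 0, 0.001, 0.07, 0, 0, 0, 0, 0, 0.001, 0.11, 0, 0, 0, 0, 0, 0.001, 0.135, 0, 0, 0, 0, 0, 0.001, 0.148, 0, 0, 0, 0, 0, 0.001, 0.148, 0, 0, 0, 0, 0, 0.001, 0.148, 0, 0, 0, 0, 0, 0.001, 0.148, 0, 0, 0, 0.65, 0, 0.001, 0.148, 0, 0, 0, 0.65, 0, 0.001, 0.148, 0, 0, 0, 0.65, 0, 0.001, 0.148, 0, 0, 0, 0.65])

```text
t: 7.72
tool_pos: [0.434, -0.3225, 0.0619]
orientation: [3.141, 0.054, 0.0]
force: [0.1, -0.7, 0.3]
opening: 0.0602
gripper_force: 0.0
```

move_arm(deltas=[0, 0, -0.03, 0, 0, 0, 0.65, 0, 0, -0.08, 0, 0, 0, 0.65, 0, 0, -0.13, 0, 0, 0, 0.65, 0, 0, -0.16, 0, 0, 0, 0.65, 0, 0, -0.17, 0, 0, 0, 0.65, 0, 0, -0.17, 0, 0, 0, 0.65])

```text
t: 8.48
tool_pos: [0.4339, -0.3225, 0.2313]
orientation: [3.141, 0.055, 0.0]
force: [-0.0, -0.4, 0.1]
opening: 0.0605
gripper_force: 0.0
```

```bash
python3 -c "
from h import *
s=robot.read_state();print(s['force'],s['gripper_force'],s['opening'])
im,d=robot.read_camera('top');P=cloud('top',d);cv2.imwrite('pics/top1.png',im[:,:,::-1])
for r in robot.recognise('top','old_pack'): print(r, P[int(r['uv'][1]),int(r['uv'][0])])
go(.449,.0325,.23,-78.7)"
```

```text
[-0.0054 -0.4177  0.1147] 0.0 0.060496960265913245
{'uv': [421.1, 272.9], 'confidence': 0.59} [ 0.4357 -0.3062  0.0777]
at [ 0.4333 -0.3218  0.2296] q [-0.7339 -0.0298  1.6539  0.      1.5204  0.8021] d [ 0.0281 -0.3536  0.0002] rot [-0.0022  0.0019 -0.1624]
```

move_arm(deltas=[0.005, -0.06, 0, 0, 0, -0.04, 0.65, 0.01, -0.12, 0, 0, 0, -0.08, 0.65, 0.014, -0.18, 0, 0, 0, -0.12, 0.65, 0.019, -0.24, 0, 0, 0, -0.162, 0.65, 0.024, -0.3, 0, 0, 0, -0.162, 0.65, 0.028, -0.354, 0, 0, 0, -0.162, 0.65, 0.028, -0.354, 0, 0, 0, -0.162, 0.65, 0.028, -0.354, 0, 0, 0, -0.162, 0.65])

```text
t: 9.57
tool_pos: [0.4489, 0.0322, 0.2302]
orientation: [3.126, 0.31, -0.004]
force: [0.7, -1.1, -0.4]
opening: 0.0606
gripper_force: 0.0
```

```bash
python3 -c "
from h import *
look('w3',(.449,.0325),.066,.085,.075)
go(.449,.0325,.23,-78.7)"
```

```text
w3 centre 0.44848930835723877 0.031141256913542747 size (0.09957040846347809, 0.03355112299323082) long 10.566027 z 0.07608350399458197 3293
at [0.4491 0.0316 0.2305] q [-0.0434 -0.2848  1.8805 -0.0005  1.5478  1.3311] d [ 0.0001 -0.0009  0.0005] rot [-0.      0.0019 -0.0008]
```

View pics/w3.png

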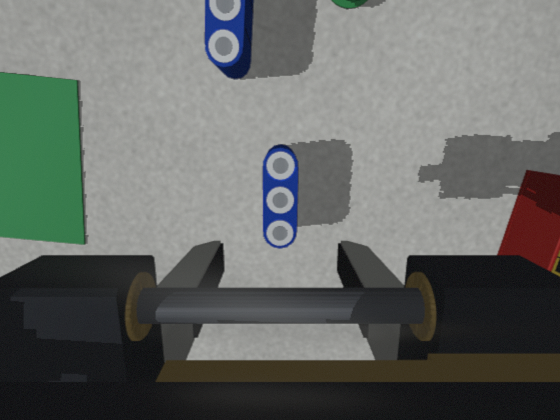

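The blue pack is centred at (280,197) between the fingers. Descending, gripping and lifting it 60 mm to weigh it.

move_arm(deltas=[0, -0.001, 0.03, 0, 0, 0, 0.65, 0, -0.001, 0.07, 0, 0, 0, 0.65, 0, -0.001, 0.11, 0, 0, 0, 0.65, 0, -0.001, 0.145, 0, 0, 0, 0.65, 0, -0.001, 0.175, 0, 0, 0, 0.65, 0, -0.001, 0.19, 0, 0, 0, 0.65, 0, -0.001, 0.19, 0, 0, 0, 0.65, 0, -0.001, 0.19, 0, 0, 0, 0, 0, -0.001, 0.19, 0, 0, 0, 0, 0, -0.001, 0.19, 0, 0, 0, 0, 0, -0.001, 0.19, 0, 0, 0, 0, 0, -0.001, 0.19, 0, 0, 0, 0], squeeze=35)

```text
t: 11.12
tool_pos: [0.4501, 0.0333, 0.0425]
orientation: [3.126, 0.309, 0.002]
force: [-1.0, -0.0, 6.0]
opening: 0.0343
gripper_force: 35.0
```

move_arm(deltas=[0, 0, 0, 0, 0, 0, 0, 0, 0, -0.01, 0, 0, 0, 0, 0, 0, -0.025, 0, 0, 0, 0, 0, 0, -0.045, 0, 0, 0, 0, 0, 0, -0.055, 0, 0, 0, 0, 0, 0, -0.06, 0, 0, 0, 0, 0, 0, -0.06, 0, 0, 0, 0, 0, 0, -0.06, 0, 0, 0, 0, 0, 0, -0.06, 0, 0, 0, 0, 0, 0, -0.06, 0, 0, 0, 0])

```text
t: 12.38
tool_pos: [0.4491, 0.0333, 0.1012]
orientation: [-3.126, -0.309, 0.001]
force: [-0.4, 0.5, -2.5]
opening: 0.034
gripper_force: 35.0
```

move_arm(deltas=[0, 0, 0, 0, 0, 0, 0])

```text
t: 12.5
tool_pos: [0.4493, 0.0333, 0.1015]
orientation: [-3.126, -0.309, 0.001]
force: [0.0, -0.3, -1.7]
opening: 0.0338
gripper_force: 35.0
```

move_arm(deltas=[0, 0, 0, 0, 0, 0, 0])

```text
t: 12.62
tool_pos: [0.4494, 0.0333, 0.1016]
orientation: [-3.126, -0.309, 0.0]
force: [-0.7, 0.6, -2.3]
opening: 0.0339
gripper_force: 35.0
```

```bash
python3 -c "
from h import *
f=[]
for i in range(4):
    robot.read_camera('wrist'); s=robot.read_state(); f.append(s['force'])
print(np.array(f),s['wrist_torque'],s['opening'],s['tool_pos'],s['orientation'])"
```

```text
[[-0.4819  0.2402 -1.2876]
 [ 0.4734 -0.4975 -2.4712]
 [-0.1666 -0.1744 -2.1581]
 [ 0.4425 -0.0848 -1.912 ]] [-0.0007  0.1863 -0.0036] 0.0336355080887263 [0.4494 0.0333 0.1016] [-3.1264 -0.3086 -0.    ]
```

```bash
python3 -c "
from h import *
im,d=robot.read_camera('scene');cv2.imwrite('pics/s2.png',cv2.resize(im[110:270,200:400,::-1],(800,640))[:600])
P=cloud('scene',d).reshape(-1,3); q=P[(np.hypot(P[:,0]-.449,P[:,1]-.033)<.1)&(P[:,2]>.02)&(P[:,2]<.16)]; print(np.percentile(q[:,2],[0,1,5,50]))
s=robot.read_state(); print(s['wrist_torque'],s['force'])
look('w4',(.449,.033),.12,.15,.08)"
```

```text
[0.0574 0.0596 0.0652 0.1192]
[ 0.0228  0.1075 -0.0057] [-0.5488 -0.1969 -1.802 ]
w4 centre 0.45540112257003784 0.0344528928399086 size (0.05950930342078209, 0.08172175288200378) long 170.2847 z 0.13511065313391085 13452
```

View pics/s2.png

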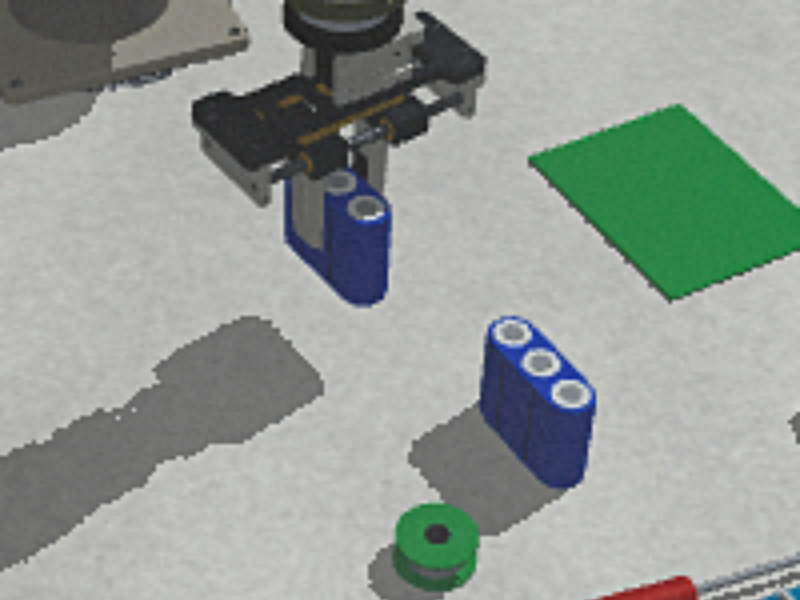

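The pack hangs upright and clear of the table, and the force reading is about 2 N (roughly 200 g), so this looks like the light one. I'll put it back where it stood and then weigh the other.

move_arm(deltas=[0, 0, 0.02, 0, 0, 0, 0, 0, 0, 0.04, 0, 0, 0, 0, 0, 0, 0.05, 0, 0, 0, 0, 0, 0, 0.055, 0, 0, 0, 0, 0, 0, 0.058, 0, 0, 0, 0, 0, 0, 0.0595, 0, 0, 0, 0, 0, 0, 0.0595, 0, 0, 0, 0, 0, 0, 0.0595, 0, 0, 0, 0])

```text
t: 13.92
tool_pos: [0.4497, 0.0333, 0.0425]
orientation: [3.126, 0.309, 0.001]
force: [0.6, 0.2, 0.1]
opening: 0.0338
gripper_force: 35.0
```

move_arm(deltas=[0, 0, 0, 0, 0, 0, 0.65, 0, 0, 0, 0, 0, 0, 0.65, 0, 0, 0, 0, 0, 0, 0.65, 0, 0, 0, 0, 0, 0, 0.65, 0, 0, -0.02, 0, 0, 0, 0.65, 0, 0, -0.05, 0, 0, 0, 0.65, 0, 0, -0.1, 0, 0, 0, 0.65, 0, 0, -0.15, 0, 0, 0, 0.65, 0, 0, -0.18, 0, 0, 0, 0.65, 0, 0, -0.19, 0, 0, 0, 0.65, 0, 0, -0.19, 0, 0, 0, 0.65])

```text
t: 15.3
tool_pos: [0.4495, 0.0333, 0.2318]
orientation: [3.126, 0.309, 0.0]
force: [-0.1, 1.2, -0.1]
opening: 0.0601
gripper_force: 0.0
```

```bash
python3 -c "
from h import *
s=robot.read_state();print(s['force'])
look('w5',(.449,.0325))
go(.605,.111,.23,-83)"
```

```text
[-0.1235  1.198  -0.07  ]
w5 centre 0.4480139911174774 0.03193841129541397 size (0.09970346093177795, 0.03425700217485428) long 10.26554 z 0.07610239540452554 3249
at [0.4489 0.0333 0.2308] q [-0.0398 -0.2854  1.8805 -0.      1.5482  1.3342] d [ 0.1683 -0.0456  0.0005] rot [-0.0003  0.0017  0.0746]
```

The pack stands within 1 mm of where it was and is upright. Now the other one.

move_arm(deltas=[0.045, -0.012, 0, 0, 0, 0.02, 0.65, 0.09, -0.025, 0, 0, 0, 0.04, 0.65, 0.135, -0.037, 0, 0, 0, 0.06, 0.65, 0.168, -0.0455, 0, 0, 0, 0.075, 0.65, 0.168, -0.0455, 0, 0, 0, 0.075, 0.65, 0.168, -0.0455, 0, 0, 0, 0.075, 0.65])

```text
t: 16.1
tool_pos: [0.604, 0.1105, 0.2301]
orientation: [3.135, 0.192, -0.005]
force: [0.4, -0.3, 0.9]
opening: 0.0604
gripper_force: 0.0
```

```bash
python3 -c "
from h import *
look('w6',(.605,.111))
go(.605,.111,.04,-83)"
```

```text
w6 centre 0.6046342253684998 0.10978779196739197 size (0.09889127314090729, 0.034494537860155106) long 7.5026045 z 0.07607872155275247 3289
at [0.6041 0.1104 0.2309] q [ 0.0974  0.17    1.4423 -0.0002  1.5315  1.5464] d [ 0.0014 -0.0005  0.1909] rot [ 0.0001  0.0023 -0.0004]
```

move_arm(deltas=[0.001, 0, 0.03, 0, 0, 0, 0.65, 0.001, 0, 0.07, 0, 0, 0, 0.65, 0.001, 0, 0.11, 0, 0, 0, 0.65, 0.001, 0, 0.145, 0, 0, 0, 0.65, 0.001, 0, 0.175, 0, 0, 0, 0.65, 0.001, 0, 0.19, 0, 0, 0, 0.65, 0.001, 0, 0.19, 0, 0, 0, 0.65, 0.001, 0, 0.19, 0, 0, 0, 0, 0.001, 0, 0.19, 0, 0, 0, 0, 0.001, 0, 0.19, 0, 0, 0, 0, 0.001, 0, 0.19, 0, 0, 0, 0, 0.001, 0, 0.19, 0, 0, 0, 0], squeeze=40)

```text
t: 17.65
tool_pos: [0.6069, 0.111, 0.0431]
orientation: [-3.136, -0.191, -0.002]
force: [-0.6, 1.0, 5.5]
opening: 0.0341
gripper_force: 40.0
```

move_arm(deltas=[0, 0, 0, 0, 0, 0, 0, 0, 0, -0.01, 0, 0, 0, 0, 0, 0, -0.025, 0, 0, 0, 0, 0, 0, -0.045, 0, 0, 0, 0, 0, 0, -0.055, 0, 0, 0, 0, 0, 0, -0.06, 0, 0, 0, 0, 0, 0, -0.06, 0, 0, 0, 0, 0, 0, -0.06, 0, 0, 0, 0, 0, 0, -0.06, 0, 0, 0, 0, 0, 0, -0.06, 0, 0, 0, 0])

```text
t: 18.9
tool_pos: [0.606, 0.1109, 0.1017]
orientation: [3.136, 0.191, -0.001]
force: [-0.8, -0.5, -5.2]
opening: 0.0337
gripper_force: 40.0
```

```bash
python3 -c "
from h import *
f=[]
for i in range(5):
    im,d=robot.read_camera('scene'); s=robot.read_state(); f.append(s['force'])
print(np.array(f),s['wrist_torque'],s['opening'])
cv2.imwrite('pics/s3.png',cv2.resize(im[110:270,200:400,::-1],(700,560)))
go(.4195,.337,.22,-78.7)"
```

```text
[[-0.5678 -0.7262 -4.6664]
 [-0.367  -0.6574 -4.8018]
 [-0.2617  0.4117 -4.8271]
 [-0.5612  0.0503 -6.0171]
 [-1.234   0.6257 -4.7878]] [-0.0703  0.1767  0.0201] 0.03395318907278067
at [0.6062 0.1109 0.1021] q [ 0.0978  0.2653  1.5732 -0.      1.3033  1.5468] d [-0.1579 -0.2471 -0.1179] rot [-0.      0.0001 -0.0754]
```

View pics/s3.png

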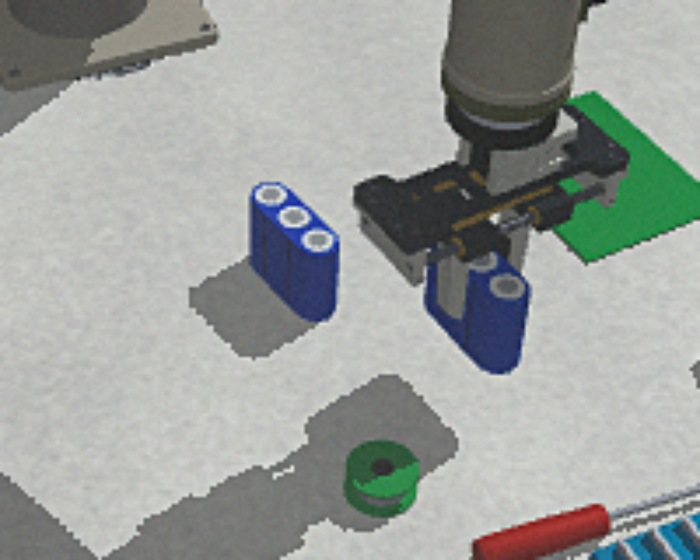

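This one reads about 5 N (roughly 500 g) and hangs upright, so it is the heavier. The light pack still stands at (295,250) in the crop. Raising the heavy one and carrying it over the mat.

move_arm(deltas=[0, 0, -0.025, 0, 0, 0, 0, -0.01, -0.015, -0.05, 0, 0, 0, 0, -0.03, -0.047, -0.063, 0, 0, -0.015, 0, -0.05, -0.08, -0.063, 0, 0, -0.03, 0, -0.075, -0.117, -0.063, 0, 0, -0.045, 0, -0.1, -0.157, -0.063, 0, 0, -0.06, 0, -0.125, -0.196, -0.063, 0, 0, -0.075, 0, -0.145, -0.227, -0.063, 0, 0, -0.075, 0, -0.155, -0.243, -0.063, 0, 0, -0.075, 0, -0.158, -0.247, -0.063, 0, 0, -0.075, 0, -0.158, -0.247, -0.063, 0, 0, -0.075, 0, -0.158, -0.247, -0.063, 0, 0, -0.075, 0])

```text
t: 20.65
tool_pos: [0.4202, 0.336, 0.1651]
orientation: [3.126, 0.307, 0.0]
force: [-1.0, 0.1, -4.9]
opening: 0.0335
gripper_force: 40.0
```

move_arm(deltas=[0, 0, 0, 0, 0, 0, 0, 0, 0, 0, 0, 0, 0, 0, 0, 0, 0, 0, 0, 0, 0, 0, 0, 0, 0, 0, 0, 0])

```text
t: 21.15
tool_pos: [0.4194, 0.3369, 0.1651]
orientation: [3.126, 0.309, 0.0]
force: [0.9, 0.5, -4.6]
opening: 0.0338
gripper_force: 40.0
```

```bash
python3 -c "
from h import *
go(.4195,.337,.165,-78.7)
s=robot.read_state();print(s['force'],s['opening'],s['gripper_force'],np.abs(s['dq']).max())
im,d=robot.read_camera('scene');cv2.imwrite('pics/s4.png',im[:,:,::-1])
P=cloud('scene',d); h=cv2.cvtColor(im,cv2.COLOR_RGB2HSV); m=(h[:,:,0]>108)&(h[:,:,0]<130)&(h[:,:,1]>120)
q=P[m]; q=q[np.hypot(q[:,0]-.42,q[:,1]-.337)<.09]; print('blue z',np.percentile(q[:,2],[1,5,50,95,99]),len(q))
im,d=robot.read_camera('top');P=cloud('top',d)
for l in ['pack_1','old_pack','reel','screw_jar']:
  for r in robot.recognise('top',l)[:2]: print(l,r['uv'],r['confidence'],P[int(r['uv'][1]),int(r['uv'][0])])
"
```

```text
at [0.4194 0.3369 0.1651] q [ 0.5814  0.0024  1.7408 -0.      1.3984  1.9554] d [ 0.0001 -0.0001  0.0001] rot [ 0.0001  0.     -0.0004]
[ 0.9288  0.513  -4.5809] 0.03382203237785555 39.98508810997009 0.0018173659949635727
blue z [0.1236 0.1267 0.1587 0.1963 0.1983] 510
pack_1 [259.5, 267.6] 0.71 [0.4422 0.0355 0.0746]
pack_1 [97.7, 297.9] 0.64 [0.3843 0.3154 0.1915]
old_pack [424.2, 270.2] 0.8 [ 0.44   -0.3129  0.0771]
reel [274.4, 169.8] 0.62 [0.6706 0.0085 0.0237]
screw_jar [116.1, 171.7] 0.94 [0.6477 0.3554 0.0717]
screw_jar [424.3, 273.4] 0.5 [ 0.4337 -0.3126  0.0773]
```

View pics/s4.png

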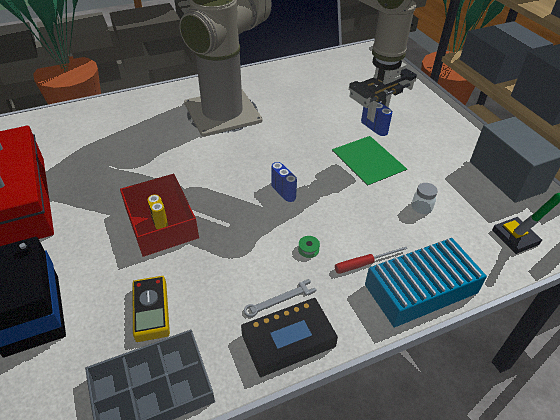

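The scene shows the heavy pack held upright over the mat at (376,120), with its underside about 12 cm above it. The light pack stands at (284,182), the yellow pack is in the bin at (157,210), and nothing else has moved.

```bash
python3 -c "
from plant import robot
print(robot.close_job())"
```

```text
the job is handed in; nothing more can be done
None
```

The job is handed in: the yellow pack is in the red bin, the lighter blue pack (about 200 g) stands upright back in its place, and the heavier one (about 500 g) is held upright and still about 12 cm above the middle of the green mat.

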